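# Slide the baking tin into the corner stop and ring for service

### The arm

A 7-joint arm with a two-finger parallel gripper is mounted at the origin on the work surface. World frame = base frame: x ahead of the robot, y to its left, z up, the work surface at z = 0. Lengths are in m, angles in degrees, forces in N, time in s.
With the tool pointing down it reaches from about 0.4 to 0.875 m from the base axis. Payload 19.3 kg.
Tool frame: the origin (TCP) lies between the finger pads; the fingertips stand r.tips_ahead ahead of it and the grasp point (between the pads) is the TCP (r.tips_ahead is the distance from the TCP to the fingertips, in m); z points along the fingers, y is the direction in which the jaws open and shut (so a half turn about z gives the same grasp; the last joint's range is limited). The gripper opens to 85 mm and grips with 20 to 120 N. Pads are 22 mm wide; open, the fingers measure 114 mm over their backs; the gripper's body (76 mm by 85 mm) begins 54 mm behind the grasp point. The pads swing forward as they close: fully open they stand 13 mm farther back than shut.
Start: joints at [62.842, 29.874, -2.08, 91.645, 1.215, 58.505, -6.463], TCP at [0.246, -0.575, 0.25] pointing down, gripper open.
Joint ranges: [-166.77, 166.77], [-17.47, 122.26], [-85.68, 81.53], [9.62, 139.38], [-72.42, 252.41], [9.2, 110.78], [-144.41, 144.41]. Speed limits (degrees/s): [108.29, 108.29, 136.94, 136.94, 172.46, 172.46, 172.46].

### API

Orientations are given as a 3x3 rotation matrix whose columns are the frame's x, y, z axes.
In Python, from plant import get_obs, vision, job_done, r gives the robot as it stands.
- The arm moves only by the tool move_arm, never from a script. Its argument "series" is one flat list of numbers, 6 for each row, row after row: the shift along the tool's x, y, z in mm, then the turn, a rotation vector about the tool's x, y, z in rad. In form: [x, y, z, wx, wy, wz, x, y, z, wx, wy, wz, ...]. A call has 1 to 20 rows; each row is the pose to reach, as a shift and turn from the pose commanded when the call began, along the tool's axes at that moment; what a row does not reach only later rows make up. A row lasts 1/10 s, in which the tool goes at most 50 mm and 8.59 degrees, less where a joint would pass 70% of its speed; a pose out of reach is approached as far as the arm can. A call with a gripper value outside its range is refused whole. "fingers" is the finger opening in mm, from 0 to 85.4, set as the call begins (left out, the last holds). The fingers move at their own pace and stop on an object; "newtons" is the grip in N (left out, the last holds). Time passes only in rows, so rows that repeat a pose let the fingers close. It gives the time, the measured TCP pose, the force and the opening at its end, in the units of the state.
- get_obs(): the state, without advancing time (a new reading comes with each control period).
- vision.camera(name): name is "side" or "top"; returns the picture (420x560x3 uint8, blue, green, red); there is no depth.
- vision.calibration(name): a dict with "mtx" (3x3 intrinsics, pixels), "view" (4x4, takes a point from world to camera coordinates). Camera axes: x right, y down, z forward; pixel columns grow to the right and rows downward; lengths in m; the calibration is good to about 2 mm. A picture is of the moment at which its call begins. calibration takes no time and is no camera call.
- job_done(): hands the job in, once; it reports no verdict.
The state is a dict: "clock": time; "joint_pos": joint angles; "joint_vel": joint speeds; "joint_efforts": joint torques, N m; "tcp_pos": TCP position; "tool_rot": TCP orientation; "force": force on the tool from outside, world axes, zero at the start; "wrist_torque": the same for the moment, N m; "opening": opening from 0.0 (shut) to 1.0 (fully open).
Only numpy, scipy, OpenCV 4.12 (cv2) and the standard library are available. Lean on these libraries where they do the work, as an engineer would, in place of code of your own. Each camera call takes 0.05 s, during which the arm holds its last target. There are 200 camera calls.

### The job

Push the dark baking tin along the bench until it sits flush against both rails of the yellow corner stop, its long side along the long rail. Then press down the red plunger of the brass service bell to call for pickup. Only push: do not lift or tip the tin or touch the food in it, do not ring before the tin is home, and leave the other things on the bench where they are.

Things in the scene. Friction and masses are not known exactly. Their poses are not given: they have to be found in the camera images.
- tin: Loose dark steel baking tin, an open box 120 (own x) by 180 (own y) by 40 mm high, walls 4 mm, 0.35 to 0.7 kg, half-turn symmetric. Origin: centre of its underside, on the bench. Two fillets lie in it. Sliding it takes 5 to 14 N. It starts askew, nearer the robot than the long rail and left of the short rail, its x axis within 0.35 rad of the corner stop's.
- corner: Yellow L-shaped stop fixed to the bench, rails 14 mm wide, 22 mm high. Origin: inner corner where the inner faces meet, at bench height. Long rail's inner face: 250 mm along own +y, rail on its +x (far) side. Short rail's: 150 mm along own -x (towards the robot), rail on its -y (right) side. Home, the tin's centre is at x -60, y +90 mm here, its x axis parallel to the stop's.
- fillet_a: Golden breaded fillet lying loose in the tin, about 75 by 48 by 14 mm; origin on its underside.
- fillet_b: A second such fillet in the tin.
- bell_top (a point): Centre of the top of the service bell's red plunger, a disc 24 mm across, 60 mm above the bench. The bell is a brass dome 76 mm across and 46 mm high on a black base 86 mm across, fixed to the bench, at its left or right side.
- bell_plunger (a joint): How far the bell's plunger is pressed straight down: 0 at rest, 0.005 m fully down; it rings from 0.003 on. The spring takes 2 N to start and 4.5 N fully down, and returns the plunger when released.
- spice_jar: Bystander: loose round jar with a green cap, 56 mm across, 85 mm high; origin at the centre of its underside. It stands at the side of the bench where the bell is not.
- sauce_bottle: Bystander: loose red squeeze bottle, 56 mm across, 170 mm high; origin at the centre of its underside.
- pepper_mill: Bystander: loose dark wooden pepper mill, 54 mm across, 120 mm high, just beyond the long rail; origin at the centre of its underside.
- ramekin: Bystander: loose white ceramic ramekin, 72 mm across, 42 mm high, just outside (to the right of) the short rail; origin at the centre of its underside.
- mug: Bystander: loose blue mug, 76 mm across plus its handle, 85 mm high; origin at the centre of its underside.
- spatula: Bystander: loose spatula lying at the right of the bench, 240 mm long.
Not all that is in view belongs to the job. Leave any turquoise look-alike of the fillet_b alone.

How it is judged (in metres and radians):
On the way, in this order (a step that is already met when the one before it is completed fails the run):
1. the tin is flush against both rails (x of tin in the frame of corner between -0.067 and -0.053 m and y of tin in the frame of corner between 0.083 and 0.097 m and angle between the x axis of tin and the x axis of corner, either way round below 0.06 rad), for 0.2 s.
2. the bell's plunger is pressed (value of joint bell_plunger above 0.003 m), for 0.04 s.
At the end, for the whole second after the job is handed in: The tin stands flat and still in the corner stop: at most 7 mm from each rail and within 0.06 rad of square; both fillets lie in it; the bell's plunger is up again (all of step 1 and linear speed of tin below 0.01 m/s and height (world z) of tin below 0.004 m and x of fillet_a in the frame of tin between -0.056 and 0.056 m and y of fillet_a in the frame of tin between -0.086 and 0.086 m and z of each of fillet_a, fillet_b in the frame of tin below 0.03 m and x of fillet_b in the frame of tin between -0.056 and 0.056 m and y of fillet_b in the frame of tin between -0.086 and 0.086 m and value of joint bell_plunger below 0.001 m); the robot touches nothing.
It fails at once if the tin is lifted more than 12 mm or tipped more than 0.15 rad (height (world z) of tin above 0.012 m or angle between tin's own z axis and vertical above 0.15 rad).
It fails at once if the bell is rung before the tin is home (value of joint bell_plunger above 0.003 m and not (x of tin in the frame of corner between -0.067 and -0.053 m and y of tin in the frame of corner between 0.083 and 0.097 m and angle between the x axis of tin and the x axis of corner, either way round below 0.06 rad)).
It fails at once if the robot touches the food (contact force between any of the fingers, the arm and fillet_a above 0.3 N or contact force between any of the fingers, the arm and fillet_b above 0.3 N).
It fails at once if a fillet leaves the tin (not (x of fillet_a in the frame of tin between -0.056 and 0.056 m and y of fillet_a in the frame of tin between -0.086 and 0.086 m and z of each of fillet_a, fillet_b in the frame of tin below 0.03 m and x of fillet_b in the frame of tin between -0.056 and 0.056 m and y of fillet_b in the frame of tin between -0.086 and 0.086 m)).
It fails at once if a bystander (jar, bottle, mill, ramekin, mug or spatula) is moved more than 20 mm (distance of any of spice_jar, sauce_bottle, pepper_mill, ramekin, mug, spatula from where it was at the start of the episode above 0.02 m).
It also fails if it takes over 53 s, if anything falls off the work surface, if the arm or the gripper's body presses on something with over 40 N, if the wrist force passes 120 N, or if a joint passes its speed limit or range.

## Working session

There is one attempt and no reset: what is moved stays moved. The work goes in short steps, Python scripts to look and compute and a tool call to move; the robot and the scene stay as the last step left them, time stands still between calls to the robot, and variables do not carry over. Pictures are saved under pics/ and viewed, on a budget of 10 in all, crops included, one or two more only if the job needs it, and the job is handed in when it is done.

Besides the shell and the picture viewer there is one more tool, called after "Request:" as name(argument=value, ...) on one line, values as JSON. move_arm: Moves the arm, as the interface text tells. Its arguments: {"type":"object","properties":{"series":{"type":"array","items":{"type":"number"}},"fingers":{"type":"number"},"newtons":{"type":"number"}},"required":["series"]}

```bash
mkdir -p pics; ls; python3 - <<'E'
from plant import get_obs, vision, r
import cv2,numpy as np
o=get_obs();print(o['clock'],o['tcp_pos'],np.round(o['tool_rot'],3),o['opening'],r.tips_ahead)
for n in('top','side'):
    cv2.imwrite(f'pics/{n}0.png',cv2.resize(vision.camera(n),(800,600),interpolation=cv2.INTER_CUBIC))
    c=vision.calibration(n);print(n,c['mtx'],c['view'])
E
```

```text
pics
0.0 [ 0.24538723 -0.57445637  0.24972782] [[ 0.92   0.393 -0.001]
 [ 0.393 -0.92   0.001]
 [-0.    -0.001 -1.   ]] 1.0003604652361084 0.019
top [[475.94024914   0.         280.59452509]
 [  0.         475.94024914 207.30260576]
 [  0.           0.           1.        ]] [[ 0.005131   -0.99996357 -0.00682208 -0.05134985]
 [-0.99681453 -0.00457162 -0.07962339  0.60040784]
 [ 0.0795893   0.0072089  -0.99680167  1.41132804]
 [ 0.          0.          0.          1.        ]]
side [[510.93200036   0.         277.1145471 ]
 [  0.         510.93200036 209.63942063]
 [  0.           0.           1.        ]] [[-0.90102847 -0.43372982  0.00511327  0.52581834]
 [-0.24444416  0.49799859 -0.83201229  0.22293314]
 [ 0.35832214 -0.75091667 -0.55473363  1.3410827 ]
 [ 0.          0.          0.          1.        ]]
```

View pics/top0.png

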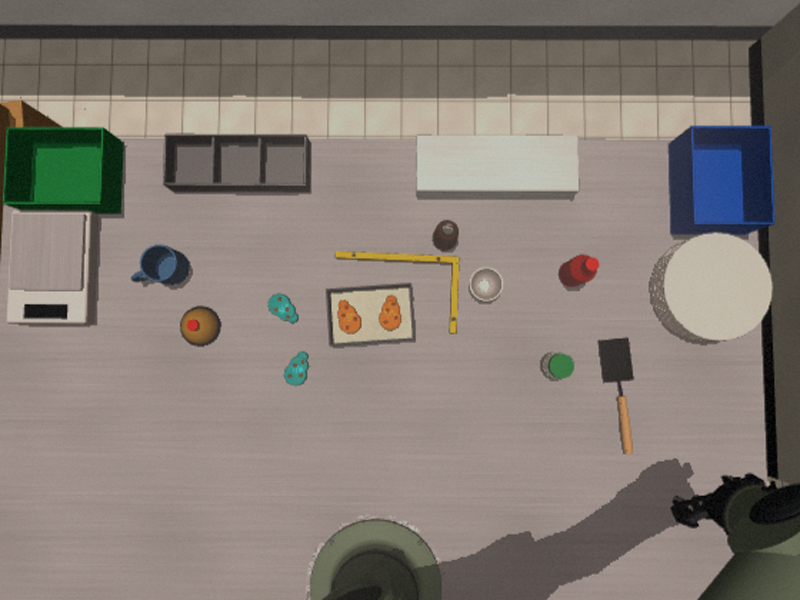

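View pics/side0.png

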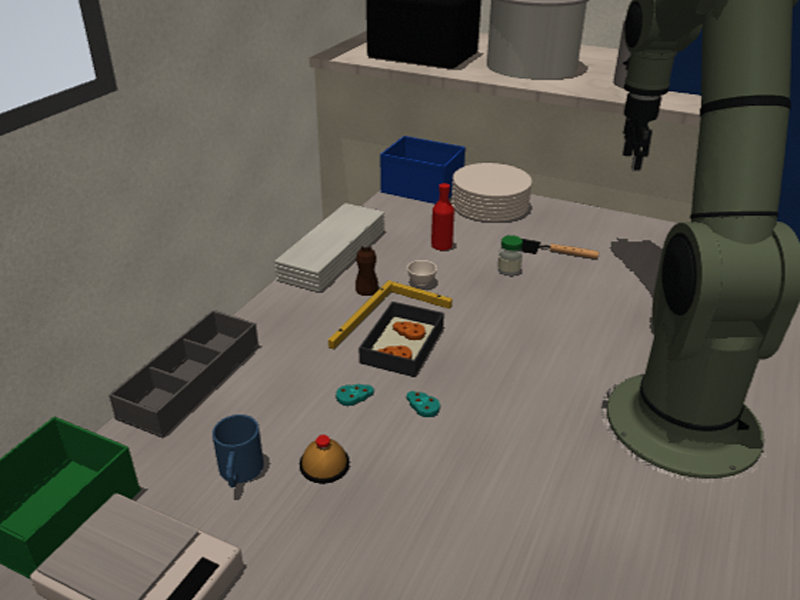

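The top view shows the tin at about (370,315), with two golden-orange fillets inside. The turquoise look-alikes, at (283,307) and (297,368), lie outside it. The corner stop's inner corner is near (453,264), the bell's red plunger at (193,326) and the jar at (558,366). Next I'll enlarge the tin and corner, and find the bell by colour in both views.

```bash
cat > h.py <<'E'
from plant import get_obs, vision, r
import cv2,numpy as np
def ray(n,u,v):
    c=vision.calibration(n);V=c['view'];R=V[:3,:3]
    return -R.T@V[:3,3], R.T@np.linalg.solve(c['mtx'],[u,v,1])
def at(n,u,v,z):
    o,d=ray(n,u,v);return (o+d*(z-o[2])/d[2])
def proj(n,p):
    c=vision.calibration(n);q=c['mtx']@(c['view']@np.r_[p,1])[:3];return q[:2]/q[2]
def crop(n,x,y,w,h,k,f):
    im=vision.camera(n);cv2.imwrite(f,cv2.resize(im[y:y+h,x:x+w],None,fx=k,fy=k,interpolation=cv2.INTER_CUBIC));return im
E
python3 - <<'E'
from h import *
t=crop('top',220,168,110,80,7,'pics/c1.png');s=vision.camera('side')
def red(im,x0,x1,y0,y1):
    a=im[y0:y1,x0:x1].astype(int);m=(a[...,2]>140)&(a[...,1]<60)&(a[...,0]<60)
    v,u=np.nonzero(m);print(len(u),u.min(),u.max(),v.min(),v.max());return u.mean()+x0,v.mean()+y0
a=red(t,120,160,210,246);b=red(s,205,245,295,325);print(a,b)
print(at('top',*a,.060),at('side',*b,.058))
E
```

```text
42 11 18 14 20
46 16 25 9 15
(np.float64(134.33333333333334), np.float64(227.0)) (np.float64(225.45652173913044), np.float64(307.3695652173913))
[0.53778547 0.38034572 0.06      ] [0.53739016 0.38009811 0.058     ]
```

View pics/c1.png

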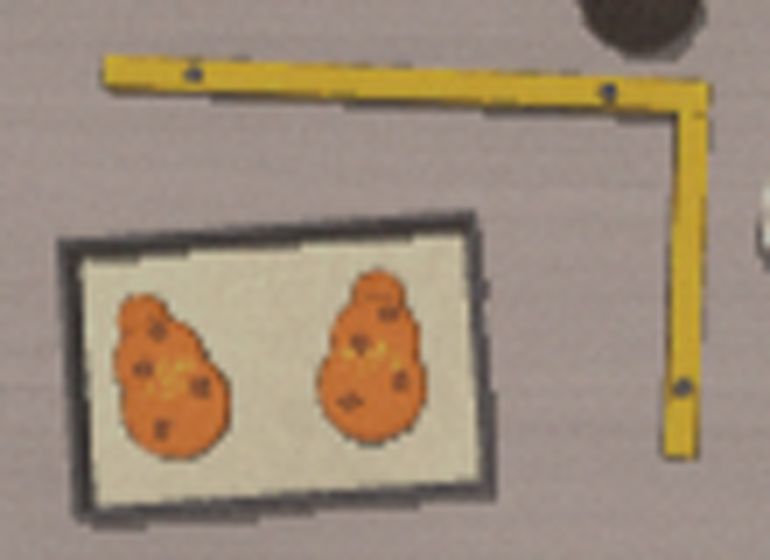

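```bash
cat > m.py <<'E'
from h import *
def P(x,y,z): return at('top',220+(x+.5)/7-.5,168+(y+.5)/7-.5,z)[:2]
def analyse(tin,rail,short):
    A=[P(*p,.04) for p in tin]  # far-left, far-right, near-right, near-left
    L=[P(*p,.022) for p in rail]; S=[P(*p,.022) for p in short]
    d=L[1]-L[0]; s=S[1]-S[0]
    print('rail lens',np.linalg.norm(d),np.linalg.norm(s))
    yc=-d/np.linalg.norm(d); xc=-s/np.linalg.norm(s)
    th=np.arctan2(-yc[0],yc[1]); th2=np.arctan2(xc[1],xc[0]); print('corner angle deg',np.degrees([th,th2]))
    t=np.linalg.solve(np.c_[d,-s],S[0]-L[0]); o=L[0]+d*t[0]; print('corner',o)
    c=np.mean(A,0); e=[np.linalg.norm(A[i]-A[(i+1)%4]) for i in range(4)]; print('tin',c,'edges',np.round(e,4))
    y=(A[0]-A[1]+A[3]-A[2]); ty=np.arctan2(-y[0],y[1]); print('tin angle',np.degrees(ty))
    thm=(th*250+th2*150)/400; R=np.array([[np.cos(thm),-np.sin(thm)],[np.sin(thm),np.cos(thm)]])
    print('thm',np.degrees(thm),'tin in corner',R.T@(c-o),'rel deg',np.degrees(ty-thm)); print('home',o+R@[-.06,.09])
E
python3 - <<'E'
from m import *
print(ray('top',0,0)[0])
analyse([(58,239),(474,211),(495,498),(77,523)],[(103,91),(675,114)],[(676,114),(664,459)])
for n,p in dict(mill=(447*.7,240*.7),mug=(163*.7,265*.7),ram=(486*.7,285*.7)).items(): print(n,at('top',*p,.04))
E
```

```text
[ 0.48643212 -0.05877726  1.45427035]
rail lens 0.24800546758619563 0.14925478935143055
corner angle deg [-2.0773388  -2.02319583]
corner [ 0.6725181 -0.1557435]
tin [0.56104546 0.01553822] edges [0.1779 0.1225 0.1774 0.1212]
tin angle 3.914448566111533
thm -2.057035185482925 tin in corner [-0.11754885  0.16717011] rel deg 5.971483751594458
home [ 0.61578726 -0.06364784]
mill [ 0.71805884 -0.14484249  0.04      ]
mug [0.66266211 0.45114738 0.04      ]
ram [ 0.62351378 -0.22619986  0.04      ]
```

```bash
cat > g.py <<'E'
from h import *
from scipy.spatial.transform import Rotation as Ro
O=np.array([.6725,-.1557]);TH=np.radians(-2.06);R2=np.array([[np.cos(TH),-np.sin(TH)],[np.sin(TH),np.cos(TH)]])
def W(x,y): return O+R2@[x,y]
def go(p,z,yaw,ref=None):
    o=get_obs() ;T=np.array(o['tool_rot']);p0=np.array(o['tcp_pos'])
    y=np.radians(yaw)
    G=np.array([[np.cos(y),np.sin(y),0],[np.sin(y),-np.cos(y),0],[0,0,-1]])
    print('target',np.round([*p,z],4),'shift mm',np.round(T.T@(np.r_[p,z]-p0)*1000,1),'rot',np.round(Ro.from_matrix(T.T@G).as_rotvec(),4))
E
python3 - <<'E'
from g import *
go(W(-.225,.167),.12,-2.06);go(W(-.225,.167),.026,-2.06)
E
```

```text
target [0.4536 0.0193 0.12  ] shift mm [ 424.8 -464.2  130.2] rot [-6.000e-04  2.000e-04  4.397e-01]
target [0.4536 0.0193 0.026 ] shift mm [ 424.8 -464.2  224.2] rot [-6.000e-04  2.000e-04  4.397e-01]
```

Request:
move_arm(series=[100,-110,0,0,0,0.1,200,-220,0,0,0,0.2,300,-330,30,0,0,0.3,425,-464,80,0,0,0.44,425,-464,80,0,0,0.44,425,-464,80,0,0,0.44,425,-464,80,0,0,0.44,425,-464,80,0,0,0.44,425,-464,80,0,0,0.44,425,-464,80,0,0,0.44,425,-464,80,0,0,0.44,425,-464,80,0,0,0.44,425,-464,80,0,0,0.44,425,-464,130,0,0,0.44,425,-464,130,0,0,0.44,425,-464,180,0,0,0.44,425,-464,180,0,0,0.44,425,-464,180,0,0,0.44], fingers=85)

```text
clock: 2.0
tcp_pos: [0.4539, 0.0182, 0.0718]
tool_rot: [[0.999, -0.037, -0.001], [-0.037, -0.999, -0.001], [-0.001, 0.001, -1.0]]
force: [-0.4, -0.0, 0.9]
opening: 0.995
```

Request:
move_arm(series=[0,0,25,0,0,0,0,0,46,0,0,0,10,0,46,0,0,0,15,0,46,0,0,0,20,0,46,0,0,0,24,0,46,0,0,0,28,0,46,0,0,0,32,0,46,0,0,0,36,0,46,0,0,0,40,0,46,0,0,0,44,0,46,0,0,0,48,0,46,0,0,0,52,0,46,0,0,0,56,0,46,0,0,0,60,0,46,0,0,0,60,0,46,0,0,0])

```text
clock: 3.6
tcp_pos: [0.5138, 0.0168, 0.0241]
tool_rot: [[0.999, -0.036, -0.001], [-0.036, -0.999, -0.0], [-0.001, 0.0, -1.0]]
force: [-2.2, 0.1, 0.7]
opening: 0.995
```

```bash
python3 - <<'E'
from h import *
print(get_obs()['force'],get_obs()['tcp_pos']);crop('top',220,168,110,80,7,'pics/c2.png')
E
```

```text
[-2.19737504  0.12124953  0.65383404] [0.51377662 0.01675912 0.0241284 ]
```

View pics/c2.png

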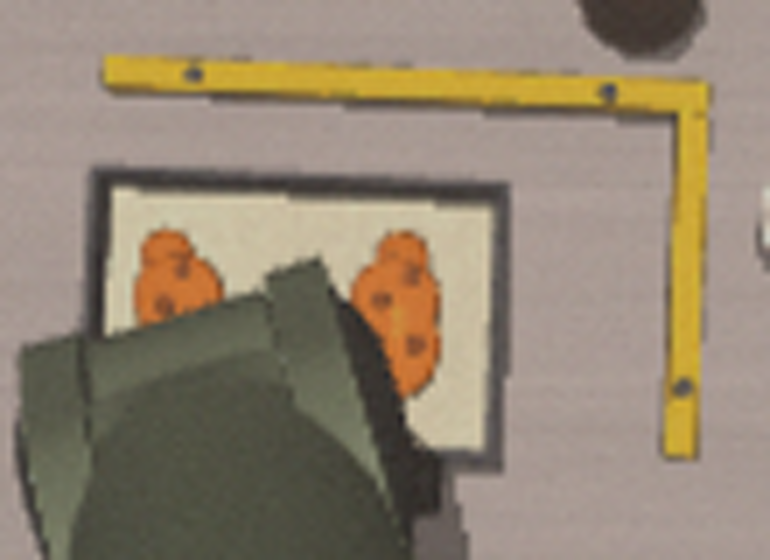

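The tin has squared up to the long rail: its far edge runs (92,170)–(508,184) and its right edge (508,184)–(500,469). I'll work out the remaining gaps.

```bash
python3 - <<'E'
from m import *
from g import O,R2
for p in [(92,170),(509,184),(500,470)]: print(R2.T@(P(*p,.04)-O))
p=get_obs()['tcp_pos'][:2];print('tcp',R2.T@(p-O))
E
```

```text
[-0.03645082  0.24944523]
[-0.03527519  0.07120998]
[-0.15721886  0.07025302]
tcp [-0.16478257  0.16663391]
```

Request:
move_arm(series=[4,0,0,0,0,0,8,0,0,0,0,0,12,0,0,0,0,0,16,0,0,0,0,0,20,0,0,0,0,0,24,0,0,0,0,0,27,0,0,0,0,0,30,0,0,0,0,0,32,0,0,0,0,0,33,0,0,0,0,0,34,0,0,0,0,0,35,0,0,0,0,0])

```text
clock: 4.85
tcp_pos: [0.549, 0.0155, 0.0243]
tool_rot: [[0.999, -0.036, -0.0], [-0.036, -0.999, -0.0], [-0.0, 0.0, -1.0]]
force: [-3.1, 0.3, -2.7]
opening: 0.993
```

Request:
move_arm(series=[0.7,0,0,0,0,0,1.4,0,0,0,0,0,2,0,0,0,0,0,2,0,0,0,0,0])

```text
clock: 5.25
tcp_pos: [0.5497, 0.0155, 0.0242]
tool_rot: [[0.999, -0.036, -0.003], [-0.036, -0.999, -0.0], [-0.003, 0.0, -1.0]]
force: [-10.6, 1.9, 6.2]
opening: 0.995
```

```bash
python3 - <<'E'
from g import *
print(get_obs()['joint_pos']);go(W(-.19,.167),.12,-2.06);go(W(-.061,.280),.09,-92.06);go(W(-.061,.280),.09,87.94)
from g import *
for p in [(268,307),(298,318),(297,352)]: print(R2.T@(at('top',p[0]*.7,p[1]*.7,.014)[:2]-O))
E
```

```text
[  -3.18595964   42.69406807   -6.38286367  110.45948662    9.38054791
   27.48822726 -108.31086545]
target [0.4886 0.018  0.12  ] shift mm [-61.4  -0.3 -95.6] rot [ 0.0003  0.0026 -0.0003]
target [0.6216 0.1263 0.09  ] shift mm [  67.6 -113.4  -66. ] rot [0.0023 0.0018 1.5705]
target [0.6216 0.1263 0.09  ] shift mm [  67.6 -113.4  -66. ] rot [-0.0018  0.0023 -1.5711]
[-0.10944555  0.38587559]
[-0.13020558  0.32086142]
[-0.20209732  0.31915587]
```

Request:
move_arm(series=[-15,0,0,0,0,0,-40,0,0,0,0,0,-50,0,-40,0,0,0,-50,0,-80,0,0,-0.1,-30,-30,-96,0,0,-0.25,0,-60,-96,0,0,-0.4,30,-90,-96,0,0,-0.55,68,-113,-96,0,0,-0.7,68,-113,-96,0,0,-0.85,68,-113,-96,0,0,-1.0,68,-113,-96,0,0,-1.15,68,-113,-96,0,0,-1.3,68,-113,-96,0,0,-1.45,68,-113,-96,0,0,-1.571,68,-113,-96,0,0,-1.571,68,-113,-66,0,0,-1.571,68,-113,-66,0,0,-1.571], fingers=50)

```text
clock: 6.95
tcp_pos: [0.6218, 0.1252, 0.0878]
tool_rot: [[0.04, 0.999, -0.003], [0.999, -0.04, -0.001], [-0.001, -0.003, -1.0]]
force: [-1.9, -0.2, 0.2]
opening: 0.588
```

```bash
python3 - <<'E'
from g import *
o=get_obs();print(o['force'],o['tcp_pos']);crop('top',195,168,110,80,7,'pics/c3.png')
go(W(-.061,.280),.022,87.94)
E
```

```text
[-1.93577592 -0.21687724  0.18752028] [0.62184246 0.12524861 0.08783311]
target [0.6216 0.1263 0.022 ] shift mm [ 0.6 -0.7 67.4] rot [-0.0021  0.0006 -0.0028]
```

View pics/c3.png

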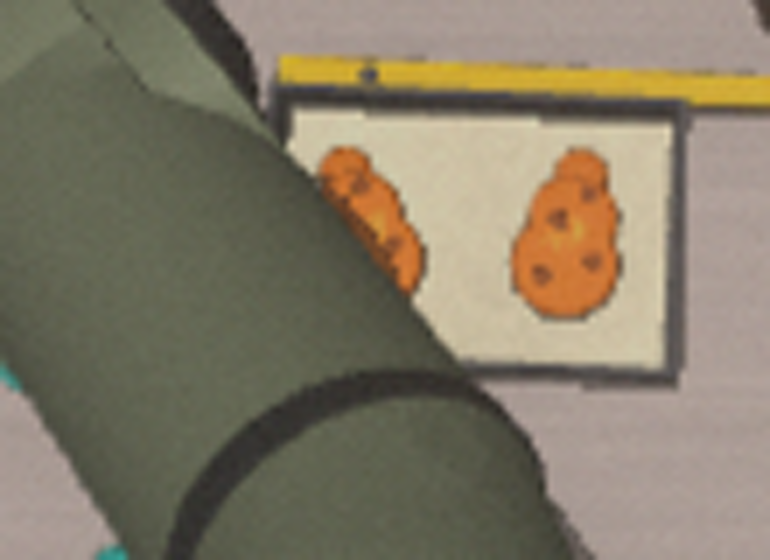

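The tin is flush to the long rail, with its right edge at crop x≈686, about 70 mm from the short rail. Next I'll push it toward -y.

Request:
move_arm(series=[0,0,35,0,0,0,0,0,63,0,0,0,-6,0,63,0,0,0,-10,0,63,0,0,0,-14,0,63,0,0,0,-18,0,63,0,0,0,-22,0,63,0,0,0,-26,0,63,0,0,0,-30,0,63,0,0,0,-34,0,63,0,0,0,-38,0,63,0,0,0,-42,0,63,0,0,0,-46,0,63,0,0,0,-50,0,63,0,0,0,-54,0,63,0,0,0,-58,0,63,0,0,0,-62,0,63,0,0,0,-66,0,63,0,0,0,-70,0,63,0,0,0,-70,0,63,0,0,0])

```text
clock: 9.0
tcp_pos: [0.6212, 0.057, 0.0286]
tool_rot: [[0.036, 0.999, 0.002], [0.999, -0.036, 0.002], [0.002, 0.002, -1.0]]
force: [0.7, 5.0, 4.2]
opening: 0.591
```

Request:
move_arm(series=[-4,0,0,0,0,0,-8,0,0,0,0,0,-12,0,0,0,0,0,-15,0,0,0,0,0,-17,0,0,0,0,0,-18.5,0,0,0,0,0,-19.5,0,0,0,0,0,-20,0,0,0,0,0])

```text
clock: 9.8
tcp_pos: [0.6204, 0.0377, 0.0286]
tool_rot: [[0.035, 0.999, 0.002], [0.999, -0.035, 0.003], [0.003, 0.002, -1.0]]
force: [-0.7, 10.1, 6.7]
opening: 0.589
```

Request:
move_arm(series=[-0.7,0,0,0,0,0,-1.4,0,0,0,0,0,-2,0,0,0,0,0,-2,0,0,0,0,0])

```text
clock: 10.2
tcp_pos: [0.6203, 0.0356, 0.0286]
tool_rot: [[0.035, 0.999, 0.002], [0.999, -0.035, 0.002], [0.002, 0.002, -1.0]]
force: [-2.0, 8.6, 5.7]
opening: 0.586
```

Request:
move_arm(series=[-0.7,0,0,0,0,0,-1.4,0,0,0,0,0,-2,0,0,0,0,0,-2,0,0,0,0,0])

```text
clock: 10.6
tcp_pos: [0.6203, 0.0349, 0.0286]
tool_rot: [[0.035, 0.999, 0.002], [0.999, -0.035, 0.004], [0.004, 0.002, -1.0]]
force: [-0.2, 13.9, 5.2]
opening: 0.587
```

```bash
python3 - <<'E'
from g import *
o=get_obs();print(o['force'],o['tcp_pos']);crop('top',220,168,110,80,7,'pics/c4.png')
print(R2.T@(o['tcp_pos'][:2]-O))
E
```

```text
[-0.21855879 13.89284002  5.22015443] [0.62033831 0.03489095 0.02863413]
[-0.05897897  0.18859277]
```

View pics/c4.png

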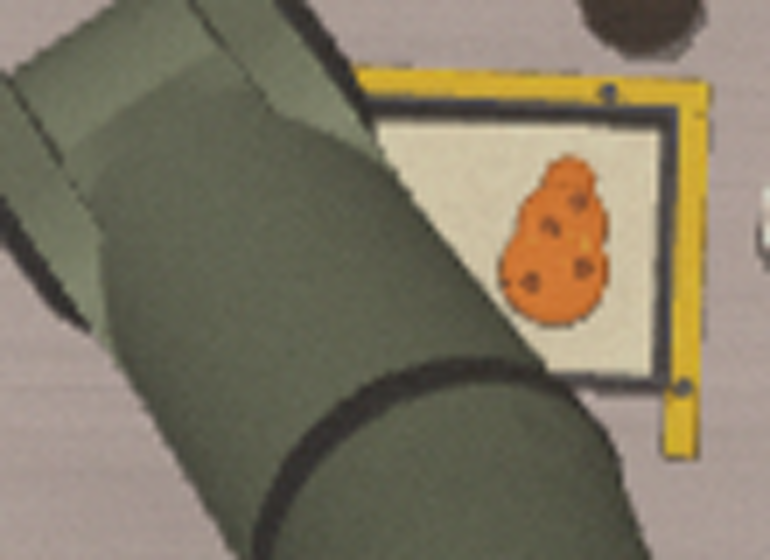

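The tin is against both rails: its top-right corner is at (676,108), right at the inner corner. I'll back off, lift, and move over to the bell.

Request:
move_arm(series=[5,0,0,0,0,0,25,0,0,0,0,0,40,0,0,0,0,0,45,0,-40,0,0,0,50,0,-80,0,0,0,90,-20,-100,0,0,0,135,-40,-100,0,0,0,180,-55,-100,0,0,0,225,-70,-100,0,0,0,270,-80,-100,0,0,0,310,-90,-100,0,0,0,343,-95,-100,0,0,0,343,-95,-100,0,0,0,343,-95,-100,0,0,0,343,-95,-100,0,0,0], fingers=0)

```text
clock: 12.15
tcp_pos: [0.5375, 0.3771, 0.1273]
tool_rot: [[0.037, 0.999, 0.0], [0.999, -0.037, -0.001], [-0.001, 0.0, -1.0]]
force: [0.6, -0.2, -0.3]
opening: 0.002
```

```bash
python3 - <<'E'
from g import *
o=get_obs();print(o['force'],o['tcp_pos'],o['joint_pos'])
t=vision.camera('top');s=vision.camera('side')
a=cv2.resize(t[168:248,220:330],(550,400),interpolation=cv2.INTER_CUBIC);b=cv2.resize(s[260:340,205:255],(250,400),interpolation=cv2.INTER_CUBIC)
cv2.imwrite('pics/c5.png',np.hstack([a,b]))
go((.5376,.3802),.12,87.94)
tip=o['tcp_pos']+np.array(o['tool_rot'])[:,2]*.019
print('tip px side',(proj('side',tip)-[205,260])*5+[550,0])
E
```

```text
[ 0.62022193 -0.249973   -0.28079983] [0.53748487 0.37712685 0.12733278] [-20.48135352  43.75897574 -31.38204056  90.90683286  26.84652197
  53.03423524 -63.31326215]
target [0.5376 0.3802 0.12  ] shift mm [ 3.3 -0.3  7.4] rot [ 0.0003  0.0005 -0.0016]
tip px side [649.85944728 154.25973037]
```

View pics/c5.png

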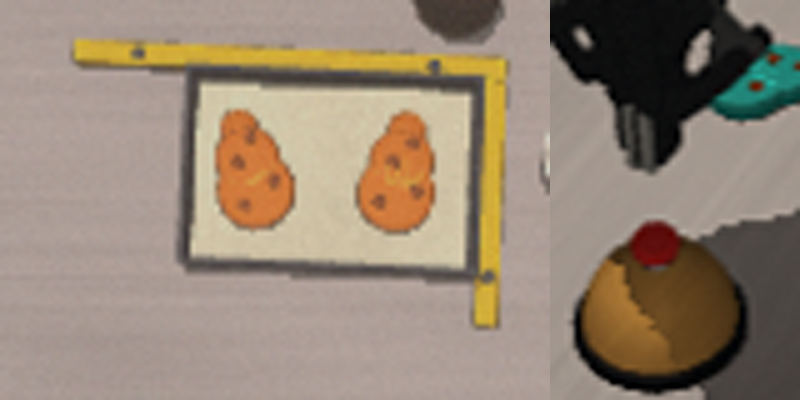

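The tin is flush on both rails with both fillets inside, and the closed fingertips hang right over the plunger, matching the projected tip. Before ringing I'll check the tin numerically while lowering to just above the plunger.

Request:
move_arm(series=[3,0,20,0,0,0,3,0,38,0,0,0,3,0,44,0,0,0,3,0,44,0,0,0])

```text
clock: 12.65
tcp_pos: [0.5366, 0.3805, 0.0817]
tool_rot: [[0.036, 0.999, -0.002], [0.999, -0.036, -0.001], [-0.001, -0.002, -1.0]]
force: [-0.4, -0.4, 0.0]
opening: -0.003
```

```bash
python3 - <<'E'
from m import *
k=1.4
analyse([(188*k,68*k),(486*k,78*k),(475*k,277*k),(180*k,268*k)],[(103,91),(675,114)],[(676,114),(664,459)])
print(get_obs()['tcp_pos'],get_obs()['force'])
E
```

```text
rail lens 0.24800546758619563 0.14925478935143055
corner angle deg [-2.0773388  -2.02319583]
corner [ 0.6725181 -0.1557435]
tin [ 0.61513594 -0.06461736] edges [0.1785 0.1194 0.1755 0.12  ]
tin angle -1.5850849966573575
thm -2.057035185482925 tin in corner [-0.0606161   0.08900773] rel deg 0.4719501888255675
home [ 0.61578726 -0.06364784]
[0.53662765 0.38051175 0.08172442] [-0.43476534 -0.44320512  0.04846584]
```

The tin is home, at (-60.6, 89.0) mm and 0.5° off square. Now I'll press the plunger.

Request:
move_arm(series=[0,0,2,0,0,0,0,0,4,0,0,0,0,0,5.5,0,0,0,0,0,7,0,0,0,0,0,7,0,0,0,0,0,7,0,0,0])

```text
clock: 13.25
tcp_pos: [0.5374, 0.3813, 0.0766]
tool_rot: [[0.036, 0.999, 0.001], [0.999, -0.036, 0.0], [0.0, 0.001, -1.0]]
force: [0.3, -0.2, 3.1]
opening: 0.002
```

A force of 3.1 N means about 2.3 mm pressed, so I'll go a little deeper, until the force shows the bottom stop.

Request:
move_arm(series=[0,0,1,0,0,0,0,0,2,0,0,0,0,0,3,0,0,0,0,0,3,0,0,0,0,0,3,0,0,0])

```text
clock: 13.75
tcp_pos: [0.5374, 0.3813, 0.074]
tool_rot: [[0.036, 0.999, 0.001], [0.999, -0.036, 0.0], [0.0, 0.001, -1.0]]
force: [-1.2, -1.1, 15.1]
opening: -0.001
```

At 15 N, well above the 4.5 N for fully down, the plunger is at its stop. Now I'll retreat straight up.

Request:
move_arm(series=[0,0,-5,0,0,0,0,0,-20,0,0,0,0,0,-60,0,0,0,0,0,-100,0,0,0,0,0,-120,0,0,0,0,0,-120,0,0,0,0,0,-120,0,0,0,0,0,-120,0,0,0])

```text
clock: 14.55
tcp_pos: [0.5368, 0.3807, 0.1926]
tool_rot: [[0.036, 0.999, -0.001], [0.999, -0.036, -0.001], [-0.001, -0.001, -1.0]]
force: [-0.2, -0.7, -0.1]
opening: 0.001
```

```bash
python3 - <<'E'
from h import *
print(get_obs()['tcp_pos'],get_obs()['force']);cv2.imwrite('pics/end.png',cv2.resize(vision.camera('top')[80:340,60:480],(800,495),interpolation=cv2.INTER_CUBIC))
E
```

```text
[0.53680865 0.38073672 0.19257382] [-0.21262784 -0.72270125 -0.12179479]
```

View pics/end.png

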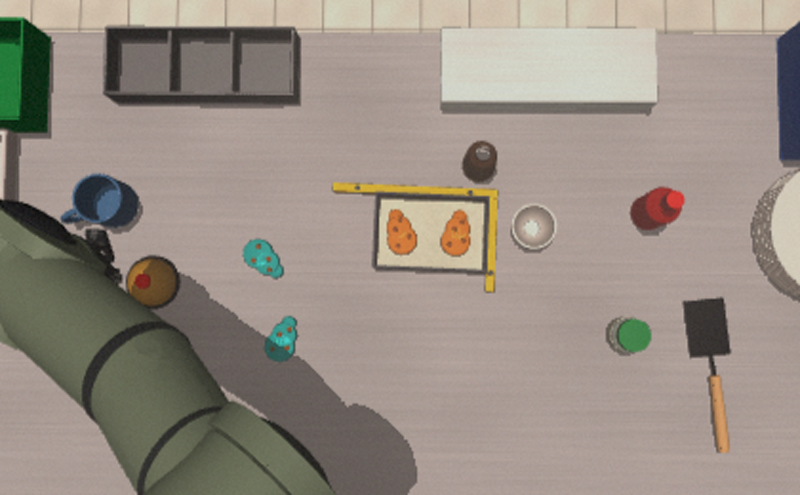

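The tin sits in the corner at (432,233) with both fillets in it. The bell at (150,282) is free, and the bystanders look unmoved.

```bash
python3 -c "
from plant import job_done; print(job_done())"
```

```text
the job is handed in; nothing more can be done
None
```

I pushed the tin flush into the corner stop, rang the bell once, and handed the job in at about 14.6 s of the 53 s allowed. No verdict was reported.

- **Pushing:** I pushed the tin in two moves, both with two fingers. The first squared it against the long rail, and the second slid it along that rail to the short one.
- **Tin:** The last measurement, taken just before ringing, put its centre at (-60.6, 89.0) mm in the corner's frame and 0.5° off square. Home is (-60, 90). Both fillets were in the tin.
- **Bell:** My first press reached only about 2.3 mm (3.1 N), short of the 3 mm needed to ring. I went on down to the plunger's stop (15 N) and then lifted clear.
- **Final look:** The top view showed the tin still in the corner and the bystanders apparently unmoved, which I judged by eye only. The force reading was near zero. I did not measure that the plunger came back up, but nothing was touching it.

No check failed or disagreed.

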